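# Pack a lacquerware gift set into its fitted foam case

## Task

Pack the gift set: put the lacquered hand mirror and the oblong lacquered pencil box into their matching cutouts in the foam of the presentation case, and press each one down until it is fully home, level on the bottom of its cutout. Leave the other lacquerware, the bowl and the round jar, standing where they are.

Things in the scene. Friction and masses are not known exactly. Their poses are not given: they have to be found in the camera images.
- mirror_mid (a point): Loose black lacquer hand mirror lying face up, 0.14-0.26 kg: a flat paddle 154 long, 26 mm thick; octagonal head 64 mm across flats, handle 26 mm wide, 90 mm long. Point: mid-length, mid-width, half-way up (13 mm over its underside). x points to the head: head centre at x = +45, head from x = +13 on, handle end at x = -77 mm; it balances near x = +14. Grasp across the handle at x = -2 mm. z up.
- pencil_box_mid (a point): Loose closed pencil box of black lacquer, a plain oblong block 120 mm long (x), 54 mm wide (y), 36 mm high (z, up), 0.17-0.33 kg. This point is its centre, 18 mm above its underside. Either end may go either way in its cutout.
- mirror_cutout (a point): Mirror-shaped cutout in one foam block: the mirror's outline with 4 mm to spare all round. Point: middle of its length and width, level with the foam's top face (50 mm above the table). x points along it to its octagonal head end, z up. Fully home, the mirror lies with its x along this x, its underside 20 mm below the foam's top face, its top 6 mm above it, mirror_mid 7 mm below this point.
- box_cutout (a point): Oblong cutout in the other foam block: the pencil box's outline with 4 mm to spare all round. Point: its centre, level with the foam's top face (50 mm above the table). x along its length, z up. Fully home, the box's underside is 20 mm below the foam's top face, its top 16 mm above it, and pencil_box_mid 2 mm below this point.
- mirror_bed (a joint): How far the slow-foam bed of the mirror cutout is pressed down, 0 to 0.010 m. It starts at 0, 10 mm below the foam's top face; a ware laid in rests on it. It gives way, staying level, at about 7 N plus 1.5 N per 10 mm/s of pressing speed, does not spring back, and stops firmly at 0.010 (20 mm below the top face).
- box_bed (a joint): The same for the foam bed of the pencil box's cutout: 0 as found (10 mm deep), 0.010 m fully pressed (20 mm deep).
- case: Open wooden case fixed to the table, 206 mm (x) by 208 mm (y), rim 46 mm high. Origin: centre of its underside. In it two pale foam blocks (beds in the cutouts darker grey), each 186 by 96 mm, lie side by side along y, tops 50 mm above the table; which block lies on which side varies.
- bowl: Bystander: a loose open bowl of black lacquer, 90 mm across and 48 mm high; origin at the centre of its underside. To be left where it stands.
- jar: Bystander: a loose round lidded jar of black lacquer, 82 mm across and 57 mm high; origin at the centre of its underside. To be left where it stands.
There are look-alikes about, which are no part of the job. What is shaped like the part that bears mirror_mid but orange is not meant.

How it is judged:
At the end, for the whole second after the job is handed in: The mirror and the pencil box each lie released and at rest in their own cutouts, centred within 7 mm and lined up, level (within 0.1 rad), and pressed down to within 2 mm of fully home (bottom 20 mm below the foam's top face). The bowl and the jar are upright and within 40 mm of where they stood (x of mirror_mid in the frame of mirror_cutout between -0.007 and 0.007 m and y of mirror_mid in the frame of mirror_cutout between -0.007 and 0.007 m and z of mirror_mid in the frame of mirror_cutout between -0.011 and -0.005 m and angle between each of mirror_mid, pencil_box_mid's own z axis and vertical below 0.1 rad and angle between the x axis of mirror_mid and the x axis of mirror_cutout, either way round below 0.12 rad and linear speed of each of mirror, pencil_box below 0.02 m/s and x of pencil_box_mid in the frame of box_cutout between -0.007 and 0.007 m and y of pencil_box_mid in the frame of box_cutout between -0.007 and 0.007 m and z of pencil_box_mid in the frame of box_cutout between -0.006 and 0 m and angle between the x axis of pencil_box_mid and the x axis of box_cutout, either way round below 0.12 rad and angle between each of bowl, jar's own z axis and vertical below 0.3 rad and distance of each of bowl, jar from where it was at the start of the episode below 0.04 m); the robot touches nothing.
It fails at once if the bowl is moved by more than 40 mm (distance of bowl from where it was at the start of the episode above 0.04 m).
It fails at once if the jar is moved by more than 40 mm (distance of jar from where it was at the start of the episode above 0.04 m).
It also fails if it takes over 72 s, if anything falls off the work surface, if the arm or the gripper's body presses on something with over 40 N, if the wrist force passes 120 N, or if a joint passes its speed limit or range.

## Robot

A 6-joint arm with a two-finger parallel gripper is mounted at the origin on the work surface. World frame = base frame: x ahead of the robot, y to its left, z up, the work surface at z = 0. Lengths are in m, angles in rad, forces in N, time in s.
With the tool pointing down it reaches from about 0.3 to 0.875 m from the base axis. Payload 6.4 kg.
Tool frame: the origin (TCP) lies at the centre of the arm's flange, where the gripper is bolted on; the fingertips stand 173 mm ahead of it and the grasp point (between the pads) lies ctrl.grip_point_offset ahead of it (ctrl.grip_point_offset is the distance from the TCP to the grasp point, in m); z points along the fingers, y is the direction in which the jaws open and shut (so a half turn about z gives the same grasp; the last joint's range is limited). The gripper opens to 85 mm and grips with 20 to 120 N. Pads are 22 mm wide; open, the fingers measure 114 mm over their backs; the gripper's body (76 mm by 85 mm) begins 54 mm behind the grasp point. The pads swing forward as they close: fully open they stand 13 mm farther back than shut.
Start: joints at [0.963, 0.181, 1.607, -0, 1.354, -0.206], TCP at [0.225, 0.529, 0.405] pointing down, gripper open.
Joint ranges: [-2.99, 2.99], [-0.89, 2.07], [0.3, 2.58], [-1.14, 4.28], [0, 2.63], [-3.12, 3.12]. Speed limits (rad/s): [2.57, 2.57, 3.01, 3.14, 3.14, 3.14].

## Interface

Orientations are given as a unit quaternion [w, x, y, z].
In Python, from bench import ctrl, cams, boxes_of, landmark_of gives the robot as it stands.
- The arm moves only by the shell command python3 -m handwheel 'ROWS'. ROWS is JSON, a list of rows, each an object with "offset": the shift along the tool's x, y, z in m, a list of three; "spin": the turn about the tool's z in degrees; "grip": the opening, from 0 (shut) to 1 (fully open). A call has 1 to 20 rows; each row is the pose to reach, as a shift and turn from the pose commanded when the call began, along the tool's axes at that moment; what a row does not reach only later rows make up. A row lasts 1/8 s, in which the tool goes at most 62.5 mm and 10.7 degrees, less where a joint would pass 70% of its speed; a pose out of reach is approached as far as the arm can. A call with a gripper value outside its range is refused whole. The fingers move at their own pace and stop on an object; the grip force is fixed at half the most. Time passes only in rows, so rows that repeat a pose let the fingers close. It gives the time, the measured TCP pose, the force and the opening at its end, in the units of the state.
- ctrl.get_obs(): the state, without advancing time (a new reading comes with each control period).
- cams.camera(name): name is "scene" or "top" or "wrist"; returns a dict with "color" (400x640x3 uint8, red, green, blue), "camera_matrix" (3x3 intrinsics, pixels), "view" (4x4, takes a point from world to camera coordinates); the wrist camera has in their place "tool_from_camera" (4x4, takes a point from camera to tool coordinates, whose origin is the TCP and whose axes are the flange's). Camera axes: x right, y up, looking along -z (the intrinsics and any distortion apply to the point x, -y, -z); pixel columns grow to the right and rows downward; lengths in m; the calibration is good to about 2 mm. A picture is of the moment at which its call begins: read the wrist's pose just before it. There is no depth.
- ctrl.hand_in(): hands the job in, once; it reports no verdict.
Trained networks look in a picture, given as the dict that the camera call returned (one of the last four; its "shot" number tells which), for a name from the list of things; names that differ only in an ending like _2 or _b are one class to them, and where a whole thing is asked for, a point or a joint stands for the part that bears it (a point fixed in the world has none). Each returns a list of dicts, best first, with "confidence" (0 to 1); they miss things now and then, are a little off and sometimes report something else, mostly with a low value. They report only what shows in the picture. A call takes as long as a camera call. They do not tell look-alikes from the thing itself.
- boxes_of(picture, thing): "uv" ([column, row] in pixels, amid what is visible of it).
- landmark_of(picture, thing): "uv" ([column, row] in pixels: a listed point, or the origin of a listed thing).
The state is a dict: "time_s": time; "q": joint angles; "dq": joint speeds; "joint_efforts": joint torques, N m; "eef_pos": TCP position; "eef_rot": TCP orientation; "wrist_force": force on the tool from outside, world axes, zero at the start; "torque": the same for the moment, N m; "opening": opening from 0.0 (shut) to 1.0 (fully open).
Only numpy, scipy, OpenCV 4.12 (cv2) and the standard library are available. Lean on these libraries where they do the work, as an engineer would, in place of code of your own. Each camera call takes 0.05 s, during which the arm holds its last target.

## Working session

There is one attempt and no reset: what is moved stays moved. The work goes in short steps, Python scripts to look and compute and a shell command to move; the robot and the scene stay as the last step left them, time stands still between calls to the robot, and variables do not carry over. Pictures are saved under pics/ and viewed, and the job is handed in when it is done.

```bash
ls; mkdir -p pics; python3 - <<'E'
from bench import ctrl,cams,boxes_of,landmark_of
import cv2
print(ctrl.get_obs(), ctrl.grip_point_offset)
for n in ["scene","top","wrist"]:
    p=cams.camera(n); cv2.imwrite(f"pics/{n}0.png",p["color"][:,:,::-1])
    print(n,p["camera_matrix"].tolist(), p.get("view",p.get("tool_from_camera")).tolist(),[k for k in p])
    for t in ["mirror_mid","pencil_box_mid","mirror_cutout","box_cutout","case","bowl","jar"]:
        print(t,[(d["uv"],round(d["confidence"],2)) for d in landmark_of(p,t)])
E
```

```text
pics
{'time_s': 0.0, 'q': array([ 9.62698927e-01,  1.81555079e-01,  1.60802252e+00, -9.94356364e-06,
        1.35381151e+00, -2.06264695e-01]), 'dq': array([-0.00052043,  0.00128735,  0.00018707,  0.00084278, -0.000191  ,
       -0.00050704]), 'joint_efforts': array([-1.39409582e-03, -4.44892538e+01, -3.51322281e+01, -4.50273492e-04,
        9.50037036e-03, -2.13994804e-05]), 'eef_pos': array([0.22470055, 0.528995  , 0.40376898]), 'eef_rot': array([-3.51261585e-04,  1.99566200e-01,  9.79883934e-01, -8.26713198e-04]), 'wrist_force': array([-0.07163488,  0.04130727,  0.1432507 ]), 'torque': array([ 0.01941993, -0.02807784,  0.01705408]), 'opening': 0.9999530259356881} 0.1547
scene [[517.9408918155119, 0.0, 319.27039430170186], [0.0, 517.9408918155119, 193.06011033737713], [0.0, 0.0, 1.0]] [[0.29882521291030595, 0.9542660641017556, 0.008931463085882432, -0.17622627069700603], [-0.7534419629239032, 0.23017320124896398, 0.6159103067267017, 0.25940963464407696], [0.5856865207894798, -0.19077886762046808, 0.7877656523579624, -1.7098993211055633], [0.0, 0.0, 0.0, 1.0]] ['color', 'camera_matr
[... 903 characters left out ...]
.2, 164.3], 0.69)]
case []
bowl [([215.3, 135.7], 0.77)]
jar [([204.1, 198.7], 0.88)]
wrist [[309.4128923560617, 0.0, 318.3648224015616], [0.0, 309.4128923560617, 201.52201295069133], [0.0, 0.0, 1.0]] [[0.0006726731040226325, 0.9598864167552541, 0.28038832793048385, 0.0715946136498628], [0.9999996536321387, -0.0007831220945587391, 0.00028187831776378686, 2.784003340283725e-05], [0.0004901494630579793, 0.28038804120101557, -0.9598866110666197, 0.031085773132167982], [0.0, 0.0, 0.0, 1.0]] ['color', 'camera_matrix', 'tool_from_camera', 'shot']
mirror_mid [([171.2, 204.0], 0.66), ([245.3, 353.6], 0.31)]
pencil_box_mid []
mirror_cutout []
box_cutout []
case []
bowl []
jar [([243.7, 353.6], 0.76)]
```

View pics/top0.png

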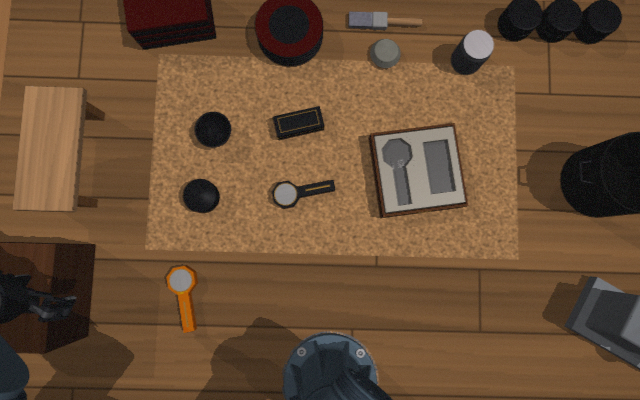

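View pics/scene0.png

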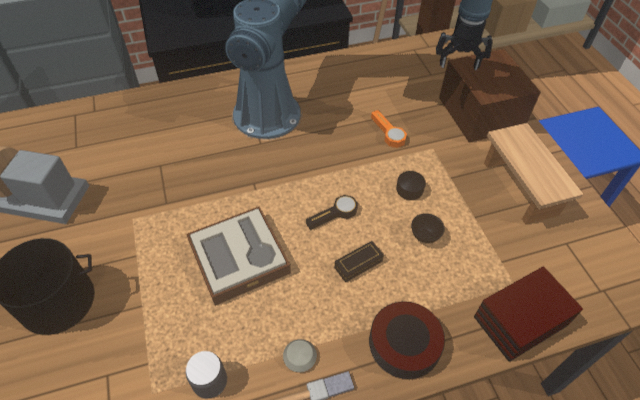

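View pics/wrist0.png

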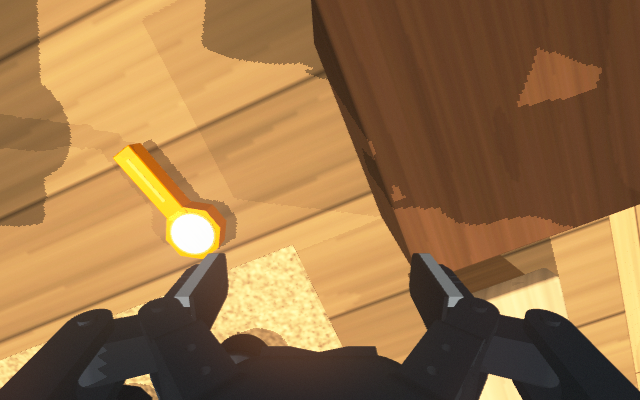

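Top view: the black mirror lies at (304,190), with its head at (286,194) and its handle end at (334,186). The orange look-alike is at (183,299) and I reject it. The pencil box is at (299,122), and the case is at (418,170) with the mirror cutout on its left and the box cutout on its right. The bowl and jar are at (213,129) and (201,196). The dark red box (170,20) and the brush (385,20) could be taken for the pencil box, but both are off the mat.

```bash
cat > h.py <<'E'
import numpy as np, cv2
from scipy.spatial.transform import Rotation as R
from bench import ctrl,cams,boxes_of,landmark_of
def tool():
    o=ctrl.get_obs(); q=o["eef_rot"]; T=np.eye(4)
    T[:3,:3]=R.from_quat([q[1],q[2],q[3],q[0]]).as_matrix(); T[:3,3]=o["eef_pos"]; return T
def shot(name):
    T=tool(); p=cams.camera(name)
    p["w2c"]=p["view"] if "view" in p else np.linalg.inv(T@p["tool_from_camera"])
    return p
def unproj(p,uv,z):
    K=p["camera_matrix"]; C=np.linalg.inv(p["w2c"])
    d=np.linalg.inv(K)@[uv[0],uv[1],1]; d=C[:3,:3]@[d[0],-d[1],-d[2]]; o=C[:3,3]
    return o+d*(z-o[2])/d[2]
def proj(p,X):
    c=p["w2c"]@np.append(X,1); K=p["camera_matrix"]; v=K@[c[0],-c[1],-c[2]]; return v[:2]/v[2]
def delta(target,T=None):
    T=tool() if T is None else T
    return T[:3,:3].T@(np.array(target)-T[:3,3])
E
python3 - <<'E'
from h import *
T=tool();print(T.round(3))
p=shot("top"); s=shot("scene")
cv2.imwrite("pics/crop1.png",cv2.resize(p["color"][90:230,250:480,::-1],None,fx=3.4,fy=3.4,interpolation=cv2.INTER_CUBIC))
for t,z in [("mirror_mid",.013),("pencil_box_mid",.018),("mirror_cutout",.05),("box_cutout",.05),("bowl",.0),("jar",.0)]:
    for q in (p,s):
        for d in landmark_of(q,t): print(t,d["uv"],unproj(q,d["uv"],z).round(3))
for n,uv,z in [("head",(286,194),.026),("hend",(334,186),.026),("mhead cut",(397,152),.05),("mhandle end cut",(404,205),.05)]: print(n,unproj(p,uv,z).round(3))
E
```

```text
[[-0.92   0.391  0.     0.225]
 [ 0.391  0.92   0.     0.529]
 [-0.     0.    -1.     0.405]
 [ 0.     0.     0.     1.   ]]
mirror_mid [183.6, 297.8] [0.187 0.355 0.013]
mirror_mid [302.6, 192.6] [0.449 0.079 0.013]
mirror_mid [400.6, 170.4] [ 0.512 -0.163  0.013]
mirror_mid [330.9, 212.5] [0.451 0.077 0.013]
mirror_mid [384.4, 127.5] [0.182 0.346 0.013]
pencil_box_mid [297.9, 124.4] [0.62  0.096 0.018]
pencil_box_mid [357.4, 262.5] [0.627 0.092 0.018]
mirror_cutout [399.6, 169.2] [ 0.508 -0.153  0.05 ]
mirror_cutout [252.9, 237.4] [ 0.493 -0.152  0.05 ]
box_cutout [436.2, 163.4] [ 0.525 -0.241  0.05 ]
box_cutout [216.4, 250.7] [ 0.505 -0.25   0.05 ]
bowl [218.8, 135.5] [0.59  0.295 0.   ]
bowl [423.5, 236.8] [0.594 0.298 0.   ]
jar [202.3, 198.3] [0.429 0.328 0.   ]
jar [406.8, 186.3] [0.417 0.325 0.   ]
head [0.443 0.119 0.026]
hend [0.466 0.003 0.026]
mhead cut [ 0.55  -0.146  0.05 ]
mhandle end cut [ 0.422 -0.164  0.05 ]
```

View pics/crop1.png

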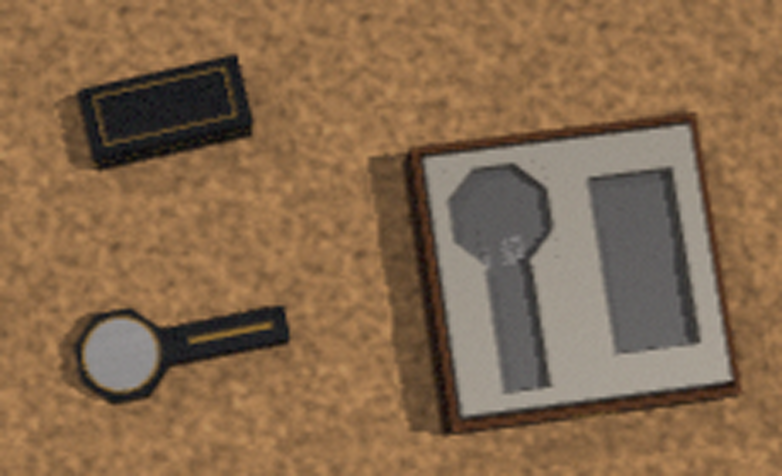

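The crop confirms the choice: a black mirror with its head left, a black gold-lined pencil box, and the case with both cutouts. Next I'll move to a hover above the wares for a close look.

```bash
python3 -m handwheel '[{"offset":[-0.04,-0.024,0],"spin":5,"grip":1},{"offset":[-0.09,-0.054,0],"spin":12,"grip":1},{"offset":[-0.14,-0.084,0],"spin":20,"grip":1},{"offset":[-0.19,-0.114,0],"spin":28,"grip":1},{"offset":[-0.24,-0.144,0],"spin":36,"grip":1},{"offset":[-0.29,-0.174,0],"spin":44,"grip":1},{"offset":[-0.34,-0.204,0],"spin":50,"grip":1},{"offset":[-0.39,-0.234,0],"spin":54,"grip":1},{"offset":[-0.43,-0.256,0],"spin":56,"grip":1},{"offset":[-0.445,-0.266,0],"spin":56,"grip":1},{"offset":[-0.445,-0.266,0],"spin":56,"grip":1},{"offset":[-0.445,-0.266,0],"spin":56,"grip":1}]'
cat > look.py <<'E'
import sys
from h import *
T=tool();print(T.round(4).tolist())
p=shot("wrist")
cv2.imwrite(sys.argv[1],p["color"][:,:,::-1])
Z=dict(mirror_mid=.013,pencil_box_mid=.018,mirror_cutout=.05,box_cutout=.05,bowl=0,jar=0)
for t in sys.argv[2:]:
    for d in landmark_of(p,t): print(t,d["uv"],round(d["confidence"],2),unproj(p,d["uv"],Z[t]).round(4))
E
python3 look.py pics/w1.png mirror_mid pencil_box_mid mirror_cutout box_cutout
```

```text
time_s: 3.4
eef_pos: [0.5297, 0.1115, 0.4046]
eef_rot: [-0.0, 0.636, 0.772, -0.0]
wrist_force: [0.8, 0.1, 0.0]
opening: 1.005
[[-0.1918, 0.9814, -0.0007, 0.5297], [0.9814, 0.1918, 0.0005, 0.1115], [0.0007, -0.0006, -1.0, 0.4046], [0.0, 0.0, 0.0, 1.0]]
mirror_mid [251.6, 189.8] 0.79 [0.454  0.0771 0.013 ]
pencil_box_mid [393.5, 202.9] 0.84 [0.6239 0.0953 0.018 ]
```

View pics/w1.png

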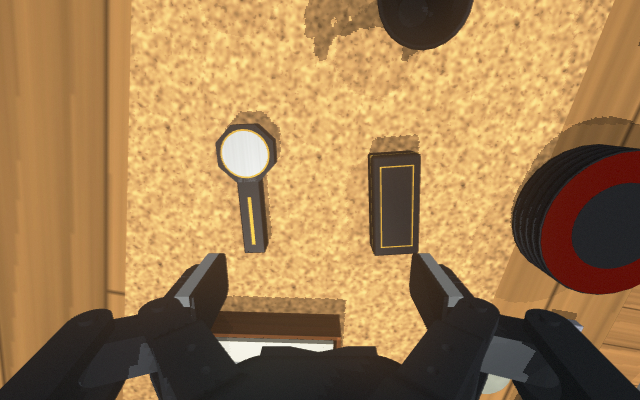

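The wrist view shows the mirror with its head at (246,152) and handle end at (255,250), and the box at (394,203). I'll measure their axes from the silver disc and the gold lines.

```bash
cat > meas.py <<'E'
from h import *
def comp(mask,region):
    m=np.zeros_like(mask);a,b,c,d=region;m[b:d,a:c]=mask[b:d,a:c]
    n,l,s,ce=cv2.connectedComponentsWithStats(m.astype(np.uint8))
    k=1+np.argmax(s[1:,4]); return l==k,ce[k],s[k]
def pts(p,mask,z):
    v,u=np.nonzero(mask); return np.array([unproj(p,(a,b),z)[:2] for a,b in zip(u,v)])
def rect(P):
    return cv2.minAreaRect((P*1000).astype(np.float32))
E
python3 - <<'E'
from meas import *
im=cv2.imread("pics/w1.png"); T=tool(); p=shot("wrist")
im=p["color"][:,:,::-1].copy(); h=cv2.cvtColor(im,cv2.COLOR_BGR2HSV).astype(int)
sil=(h[...,1]<40)&(h[...,2]>140)
m,c,s=comp(sil,(205,110,290,190)); P=pts(p,m,.026); print("head",c,s,rect(P)); hc=np.array(rect(P)[0])/1000
dark=h[...,2]<110
gold=(h[...,1]>90)&(h[...,2]>130)
m,c,s=comp(gold,(240,190,265,248)); P=pts(p,m,.026); print("strip",c,s,rect(P))
sc=np.array(rect(P)[0])/1000; d=hc-sc; d/=np.linalg.norm(d); print("axis",np.degrees(np.arctan2(d[1],d[0])),"mid",hc-.045*d,"grasp",hc-.047*d)
m,c,s=comp(gold,(373,160,417,252)); P=pts(p,m,.036); print("boxgold",c,s,rect(P))
big=cv2.resize(im[100:260,200:440],None,fx=3.3,fy=3.3,interpolation=cv2.INTER_CUBIC);cv2.imwrite("pics/w1c.png",big)
E
```

```text
head [243.92302879 152.87546934] [ 222  131   45   45 1598] ((442.8094482421875, 120.5216064453125), (49.751220703125, 49.11967086791992), 11.116317749023438)
strip [250.64878049 220.62926829] [247 197   9  48 205] ((460.90252685546875, 42.13237762451172), (5.399971961975098, 59.63068389892578), 12.613031387329102)
axis 102.99687669823138 mid [0.45292986 0.0766744 ] grasp [0.45337965 0.07472564]
boxgold [395.35733333 204.20533333] [379 164  35  84 375] ((623.0728759765625, 95.00564575195312), (38.006996154785156, 97.7303466796875), 14.984064102172852)
```

View pics/w1c.png

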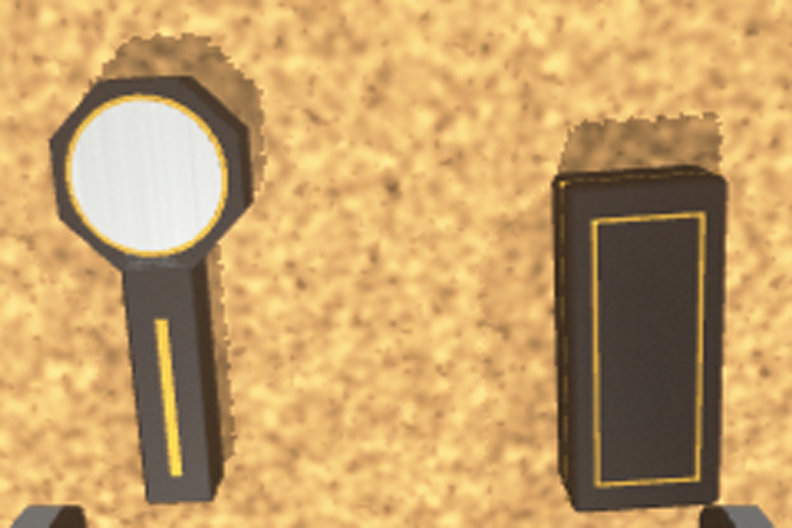

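```bash
python3 - <<'E'
from meas import *
p=shot("wrist")
c=[unproj(p,(200+a/3.3,100+b/3.3),.036)[:2] for a,b in [(593,218),(705,212),(699,480),(597,487)]]
print(np.round(c,4),np.mean(c,0)); d=(c[0]+c[1]-c[2]-c[3]);print("box yaw",np.degrees(np.arctan2(d[1],d[0])))
T=tool(); print("yaw",np.degrees(np.arctan2(T[1,0],T[0,0])))
print(delta([.4534,.0747,.27]),delta([.4534,.0747,.187]))
E
```

```text
[[0.5934 0.1371]
 [0.6295 0.1462]
 [0.6542 0.0523]
 [0.6189 0.0425]] [0.62400469 0.0945332 ]
box yaw 104.95223690544744
yaw 101.03934328351833
[-0.02093507 -0.08227038  0.13479808] [-0.02093547 -0.08228406  0.21779808]
```

```bash
python3 -m handwheel '[{"offset":[-0.01,-0.04,0.02],"spin":-2,"grip":1},{"offset":[-0.021,-0.082,0.05],"spin":-2,"grip":1},{"offset":[-0.021,-0.082,0.1],"spin":-2,"grip":1},{"offset":[-0.021,-0.082,0.15],"spin":-2,"grip":1},{"offset":[-0.021,-0.082,0.17],"spin":-2,"grip":1},{"offset":[-0.021,-0.082,0.17],"spin":-2,"grip":1},{"offset":[-0.021,-0.082,0.17],"spin":-2,"grip":1}]'
python3 look.py pics/w2.png mirror_mid
```

```text
time_s: 4.62
eef_pos: [0.4545, 0.0742, 0.2357]
eef_rot: [0.001, 0.623, 0.783, 0.0]
wrist_force: [-0.1, 0.6, 0.2]
opening: 1.0
[[-0.2248, 0.9744, 0.0017, 0.4545], [0.9744, 0.2248, -0.0002, 0.0742], [-0.0005, 0.0016, -1.0, 0.2357], [0.0, 0.0, 0.0, 1.0]]
mirror_mid [316.7, 222.3] 0.84 [0.4534 0.075  0.013 ]
```

View pics/w2.png

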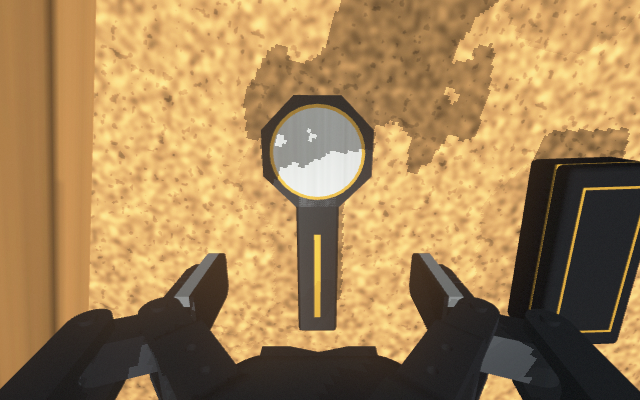

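The mirror is centred between the fingers, with its handle straight at column 318. I'll descend and close.

```bash
python3 -m handwheel '[{"offset":[0,0,0.03],"spin":0,"grip":1},{"offset":[0,0,0.048],"spin":0,"grip":1},{"offset":[0,0,0.048],"spin":0,"grip":1},{"offset":[0,0,0.048],"spin":0,"grip":0.6},{"offset":[0,0,0.048],"spin":0,"grip":0.4},{"offset":[0,0,0.048],"spin":0,"grip":0.15},{"offset":[0,0,0.048],"spin":0,"grip":0.15},{"offset":[0,0,0.048],"spin":0,"grip":0.15},{"offset":[0,0,0.048],"spin":0,"grip":0.15},{"offset":[0,0,0.048],"spin":0,"grip":0.15}]'
python3 look.py pics/w3.png mirror_mid
```

```text
time_s: 5.98
eef_pos: [0.4544, 0.0741, 0.1875]
eef_rot: [0.001, 0.623, 0.783, 0.0]
wrist_force: [-1.6, -0.2, 6.1]
opening: 0.284
[[-0.2246, 0.9744, 0.0015, 0.4544], [0.9744, 0.2246, -0.0002, 0.0741], [-0.0005, 0.0014, -1.0, 0.1875], [0.0, 0.0, 0.0, 1.0]]
mirror_mid [319.0, 254.4] 0.76 [0.4545 0.0756 0.013 ]
```

View pics/w3.png

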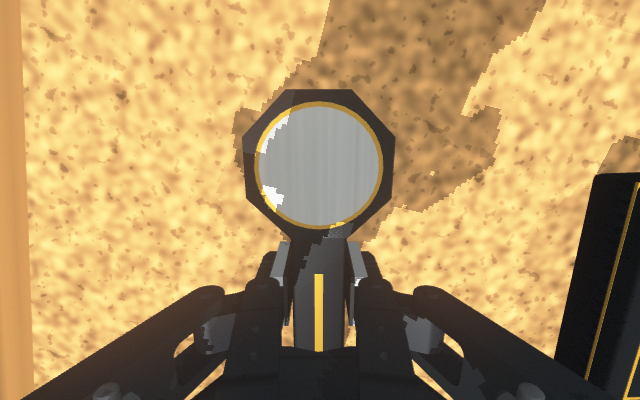

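The mirror is gripped at opening 0.284. I'll lift it, turn it and hover beside the case so the camera can see the cutouts.

```bash
python3 -m handwheel '[{"offset":[0,0,-0.02],"spin":0,"grip":0.15},{"offset":[0,0,-0.05],"spin":0,"grip":0.15},{"offset":[0,0,-0.09],"spin":3,"grip":0.15},{"offset":[-0.01,0.002,-0.13],"spin":10,"grip":0.15},{"offset":[-0.03,0.005,-0.17],"spin":19,"grip":0.15},{"offset":[-0.05,0.01,-0.20],"spin":28,"grip":0.15},{"offset":[-0.07,0.015,-0.212],"spin":37,"grip":0.15},{"offset":[-0.09,0.02,-0.212],"spin":46,"grip":0.15},{"offset":[-0.105,0.0215,-0.212],"spin":55,"grip":0.15},{"offset":[-0.112,0.0215,-0.212],"spin":64,"grip":0.15},{"offset":[-0.112,0.0215,-0.212],"spin":73,"grip":0.15},{"offset":[-0.112,0.0215,-0.212],"spin":82,"grip":0.15},{"offset":[-0.112,0.0215,-0.212],"spin":90,"grip":0.15},{"offset":[-0.112,0.0215,-0.212],"spin":95,"grip":0.15},{"offset":[-0.112,0.0215,-0.212],"spin":95,"grip":0.15},{"offset":[-0.112,0.0215,-0.212],"spin":95,"grip":0.15},{"offset":[-0.112,0.0215,-0.212],"spin":95,"grip":0.15}]'
python3 look.py pics/w4.png mirror_cutout box_cutout
```

```text
time_s: 8.2
eef_pos: [0.5, -0.0301, 0.3986]
eef_rot: [-0.0, 0.998, 0.07, -0.0]
wrist_force: [0.7, -0.6, -1.8]
opening: 0.286
[[0.9902, 0.1398, -0.0002, 0.5], [0.1398, -0.9902, 0.0, -0.0301], [-0.0002, -0.0001, -1.0, 0.3986], [0.0, 0.0, 0.0, 1.0]]
mirror_cutout [434.6, 194.7] 0.57 [ 0.5029 -0.1544  0.05  ]
mirror_cutout [212.7, 40.2] 0.15 [0.6187 0.0858 0.05  ]
box_cutout [526.1, 188.8] 0.73 [ 0.5228 -0.2486  0.05  ]
```

View pics/w4.png

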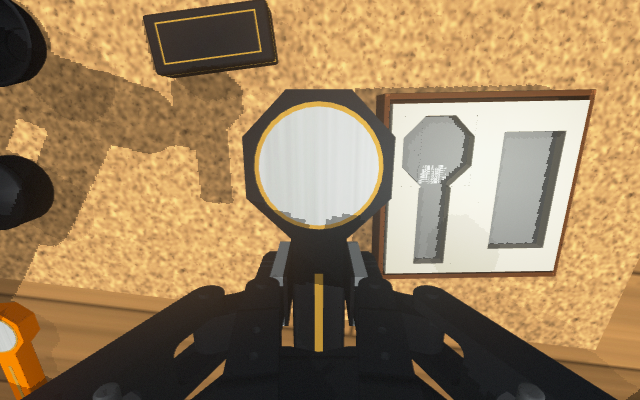

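```bash
python3 - <<'E'
import cv2
im=cv2.imread("pics/w4.png"); cv2.imwrite("pics/w4c.png",cv2.resize(im[85:285,380:600],None,fx=3,fy=3,interpolation=cv2.INTER_CUBIC))
E
```

```text
(no output)
```

View pics/w4c.png

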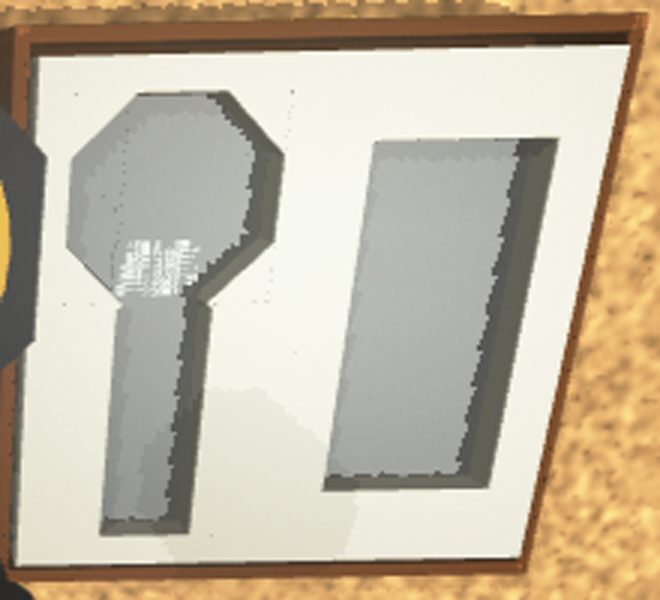

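```bash
cat > cut.py <<'E'
from meas import *
from scipy.optimize import minimize
def outline_poly(kind,c=4.0):
    if kind=="box": return np.array([[-64,-31],[64,-31],[64,31],[-64,31]],float)
    r=32+c; s=r*np.tan(np.pi/8); w=13+c
    oc=[(45+r*a/1.,r*b) for a,b in []]
    V=[(45+a,b) for a,b in [(r,-s),(r,s),(s,r),(-s,r),(-r,s),(-r,-s),(-s,-r),(s,-r)]]
    up=V[:4]; xi=45-r-(-(s)+w) if w<=s else 45-r+(w-s)
    return np.array([V[0],V[1],V[2],V[3],(xi,w),(-77-c,w),(-77-c,-w),(xi,-w),V[6],V[7]],float)
def fit(p,mask,kind,z,x0):
    poly=outline_poly(kind); m=mask.astype(np.uint8)
    def ren(v):
        c,s=np.cos(v[2]),np.sin(v[2]); P=poly@np.array([[c,s],[-s,c]])/1000+v[:2]
        q=np.array([proj(p,(a,b,z)) for a,b in P]); I=np.zeros(m.shape,np.uint8)
        cv2.fillPoly(I,[np.round(q*256).astype(np.int32)],255,cv2.LINE_AA,8); return I/255.,q
    f=lambda v: np.abs(ren(v)[0]-m).sum()
    r=minimize(f,x0,method="Nelder-Mead",options=dict(initial_simplex=[np.array(x0)+d for d in [[0,0,0],[.008,0,0],[0,.008,0],[0,0,.08]]],xatol=1e-5,fatol=.1))
    return r.x,r.fun,ren(r.x)[1]
E
python3 - <<'E'
from cut import *
p=shot("wrist"); im=p["color"][:,:,::-1].copy(); h=cv2.cvtColor(im,cv2.COLOR_BGR2HSV)
foam=(h[...,2]>210)&(h[...,1]<45)
mm=cv2.morphologyEx((~foam).astype(np.uint8),cv2.MORPH_OPEN,np.ones((2,2)))
for kind,reg,x0 in [("mirror",(399,110,480,268),[.503,-.154,.14]),("box",(484,125,570,252),[.523,-.2486,.14])]:
    m,c,s=comp(mm>0,reg)
    cs,_=cv2.findContours(m.astype(np.uint8),cv2.RETR_EXTERNAL,cv2.CHAIN_APPROX_NONE); m2=np.zeros(m.shape,np.uint8); cv2.drawContours(m2,[max(cs,key=cv2.contourArea)],-1,1,-1)
    x,f,q=fit(p,m2,kind,.05,x0); print(kind,s,x[:2].round(4),"yaw",np.degrees(x[2]),"err px",f,"of",m2.sum())
    cv2.polylines(im,[np.round(q).astype(int)],True,(0,0,255),1)
cv2.imwrite("pics/w4f.png",cv2.resize(im[85:285,380:600],None,fx=3,fy=3,interpolation=cv2.INTER_NEAREST))
E
```

```text
mirror [ 403  116   73  149 6283] [ 0.5024 -0.1547] yaw 9.324077247949482 err px 174.30196078431374 of 6616
box [ 488  132   79  118 6872] [ 0.5174 -0.2495] yaw 8.990642789151984 err px 202.38823529411764 of 6872
```

View pics/w4f.png

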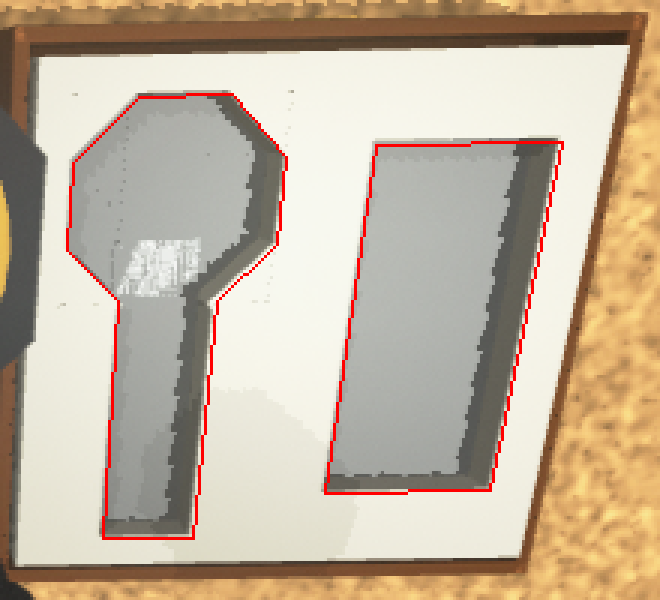

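```bash
python3 - <<'E'
from meas import *
T=tool(); p=shot("wrist"); im=p["color"][:,:,::-1].copy(); h=cv2.cvtColor(im,cv2.COLOR_BGR2HSV).astype(int)
gold=((h[...,0]>14)&(h[...,0]<32)&(h[...,1]>110)&(h[...,2]>110))
m,c,s=comp(gold,(245,95,395,238)); zt=T[2,3]-.1615
def tl(uv): return (T[:3,:3].T@(unproj(p,uv,zt)-T[:3,3]))
v,u=np.nonzero(m); e=cv2.fitEllipse(np.stack([u,v],1).astype(np.float32)); print(s,e)
P=np.array([tl(a)[:2] for a in zip(u,v)]); e=cv2.fitEllipse((P*1000).astype(np.float32)); print("head tool mm",e)
m,c,s=comp(gold,(305,265,335,355)); print("strip",c,s); P=np.array([tl(a)[:2] for a in zip(*np.nonzero(m)[::-1])]); print(rect(P))
hc=np.array(e[0])/1000; sc=P.mean(0); d=hc-sc; a=np.arctan2(d[1],d[0]); print("mirror yaw in tool deg",np.degrees(a))
mid=hc-.045*d/np.linalg.norm(d); print("mid tool",mid)
# target
yaw=np.radians(9.2)+a  # tool yaw so that mirror yaw = cut yaw (tool y flipped: world yaw = tool yaw - a)
ty=yaw; Rt=np.array([[np.cos(ty),np.sin(ty),0],[np.sin(ty),-np.cos(ty),0],[0,0,-1]])
for z in (.235,.2275):
    t=np.array([.5024,-.1543,z]); t[:2]-=(Rt@[*mid,0])[:2]; print(t,"delta",delta(t).round(4),"spin",-np.degrees(ty)+np.degrees(np.arctan2(T[1,0],T[0,0])))
E
```

```text
[ 254  101  130  129 1761] ((318.3380432128906, 165.0873565673828), (123.755859375, 125.1355972290039), 90.09265899658203)
head tool mm ((47.766170501708984, -0.04965232312679291), (53.13216781616211, 53.231258392333984), 178.40127563476562)
strip [318.49354839 312.2516129 ] [315 274   8  78 620]
((-24.634563446044922, 0.07736945152282715), (3.5840697288513184, 44.21083450317383), 89.95042419433594)
mirror yaw in tool deg -0.0996445691205327
mid tool [2.76623855e-03 2.86082990e-05]
[ 0.49966406 -0.15470927  0.235     ] delta [-0.0176  0.1233  0.1637] spin -1.1040774734086316
[ 0.49966406 -0.15470927  0.2275    ] delta [-0.0176  0.1233  0.1712] spin -1.1040774734086316
```

```bash
python3 -m handwheel '[{"offset":[-0.009,0.04,0],"spin":-1.1,"grip":0.15},{"offset":[-0.0176,0.09,0],"spin":-1.1,"grip":0.15},{"offset":[-0.0176,0.1233,0.02],"spin":-1.1,"grip":0.15},{"offset":[-0.0176,0.1233,0.06],"spin":-1.1,"grip":0.15},{"offset":[-0.0176,0.1233,0.1],"spin":-1.1,"grip":0.15},{"offset":[-0.0176,0.1233,0.13],"spin":-1.1,"grip":0.15},{"offset":[-0.0176,0.1233,0.15],"spin":-1.1,"grip":0.15},{"offset":[-0.0176,0.1233,0.15],"spin":-1.1,"grip":0.15},{"offset":[-0.0176,0.1233,0.15],"spin":-1.1,"grip":0.15}]'
python3 look.py pics/w5.png mirror_cutout
python3 - <<'E'
from h import *
p=shot("scene"); cv2.imwrite("pics/s5.png",cv2.resize(p["color"][170:320,160:340,::-1],None,fx=3.5,fy=3.5,interpolation=cv2.INTER_CUBIC))
E
```

```text
time_s: 9.57
eef_pos: [0.5001, -0.155, 0.2496]
eef_rot: [0.0, 0.997, 0.079, 0.001]
wrist_force: [-0.6, -0.3, -1.4]
opening: 0.283
[[0.9875, 0.1579, 0.0011, 0.5001], [0.1579, -0.9875, -0.0007, -0.155], [0.001, 0.0008, -1.0, 0.2496], [0.0, 0.0, 0.0, 1.0]]
```

View pics/w5.png

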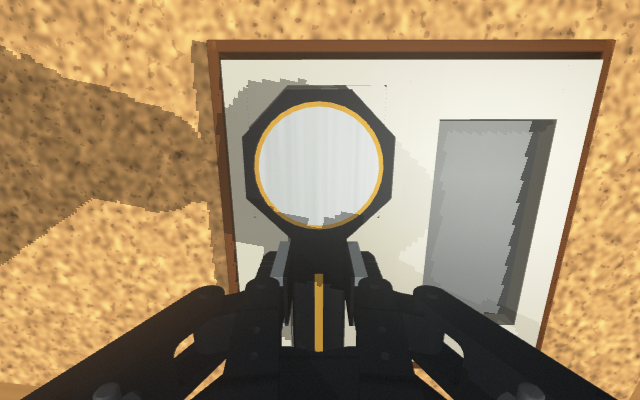

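View pics/s5.png

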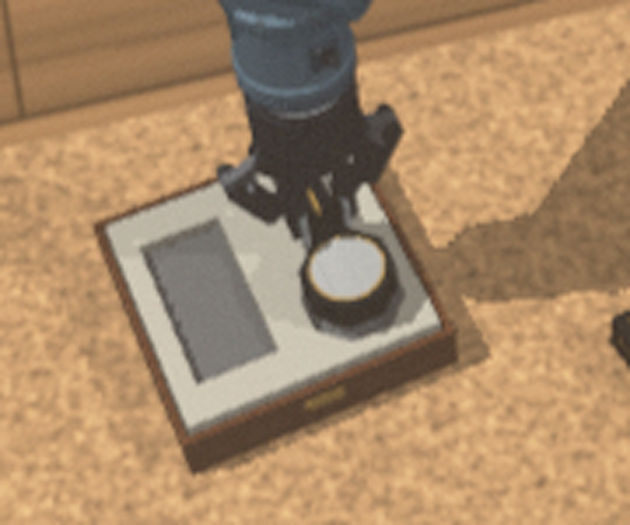

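```bash
python3 - <<'E'
from cut import *
p=shot("wrist"); im=p["color"][:,:,::-1].copy(); h=cv2.cvtColor(im,cv2.COLOR_BGR2HSV)
sh=h[...,2].astype(int)
dark=((sh<172)&(h[...,1]<60)).astype(np.uint8)
m,c,s=comp(dark>0,(424,112,562,327))
cs,_=cv2.findContours(m.astype(np.uint8),cv2.RETR_EXTERNAL,cv2.CHAIN_APPROX_NONE); m2=np.zeros(m.shape,np.uint8); cv2.drawContours(m2,[max(cs,key=cv2.contourArea)],-1,1,-1)
# corners of the upper three visible edges
x,f,q=fit(p,m2,"box",.05,[.5174,-.2493,.157]); print(s,x,np.degrees(x[2]),f)
for uv in [(438,120),(556,120),(513,324)]: print(unproj(p,uv,.05).round(4))
from math import cos,sin
for cx,cy,a in [(.5174,-.2493,9.0)]:
    a=np.radians(a)
    for lx,ly in [(.064,.031),(.064,-.031),(-.064,-.031)]: print("exp",proj(p,(cx+lx*cos(a)-ly*sin(a),cy+lx*sin(a)+ly*cos(a),.05)))
cv2.polylines(im,[np.round(q).astype(int)],True,(0,0,255),1)
cv2.imwrite("pics/w5f.png",im)
E
```

```text
[  424   120   132   207 14894] [ 0.51812355 -0.24830391  0.15549052] 8.90895028245103 662.9450980392157
[ 0.5765 -0.207   0.05  ]
[ 0.5863 -0.2687  0.05  ]
[ 0.4607 -0.2886  0.05  ]
exp [440.62586839 121.83009745]
exp [557.57683847 122.08373147]
exp [514.05922469 326.47394584]
```

View pics/w5f.png

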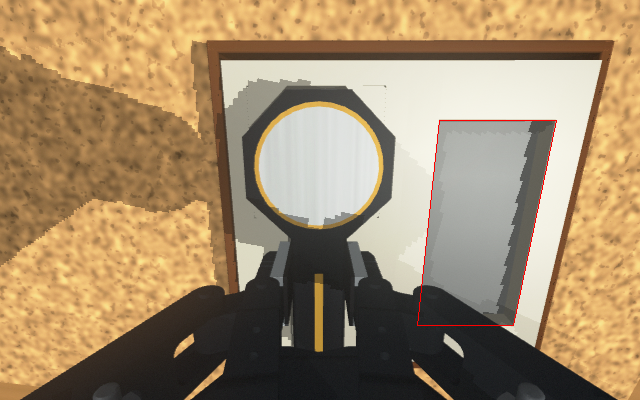

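The close view puts the cutouts about 1 mm further +x/+y than the first fit. I'll correct for that and lower the mirror.

```bash
python3 -m handwheel '[{"offset":[0.0005,-0.001,0.003],"spin":0,"grip":0.15},{"offset":[0.0005,-0.001,0.008],"spin":0,"grip":0.15},{"offset":[0.0005,-0.001,0.012],"spin":0,"grip":0.15},{"offset":[0.0005,-0.001,0.016],"spin":0,"grip":0.15},{"offset":[0.0005,-0.001,0.019],"spin":0,"grip":0.15},{"offset":[0.0005,-0.001,0.021],"spin":0,"grip":0.15},{"offset":[0.0005,-0.001,0.021],"spin":0,"grip":0.15}]'
python3 look.py pics/w6.png mirror_cutout
python3 - <<'E'
from h import *
p=shot("scene"); cv2.imwrite("pics/s6.png",cv2.resize(p["color"][170:320,160:340,::-1],None,fx=3.5,fy=3.5,interpolation=cv2.INTER_CUBIC))
E
```

```text
time_s: 10.65
eef_pos: [0.5, -0.1536, 0.2276]
eef_rot: [-0.0, 0.997, 0.079, -0.0]
wrist_force: [0.0, 0.2, -1.1]
opening: 0.283
[[0.9875, 0.1578, -0.0001, 0.5], [0.1578, -0.9875, 0.0001, -0.1536], [-0.0001, -0.0001, -1.0, 0.2276], [0.0, 0.0, 0.0, 1.0]]
```

View pics/w6.png

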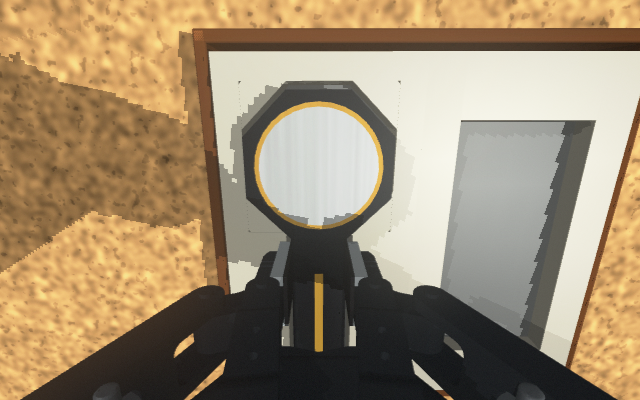

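View pics/s6.png

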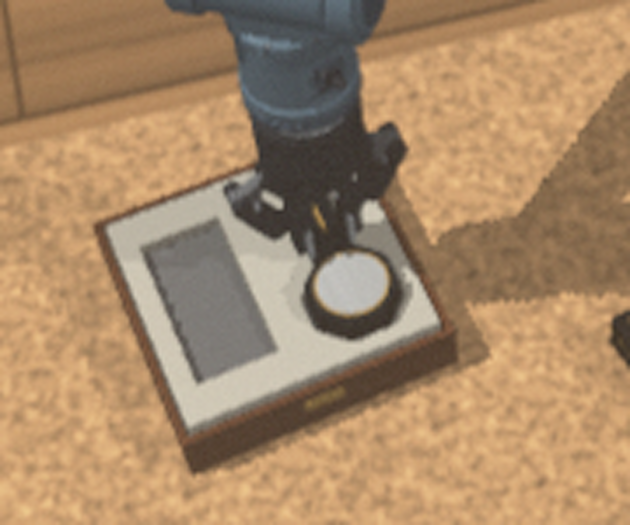

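```bash
python3 -m handwheel '[{"offset":[0,0,0.001],"spin":0,"grip":0.15},{"offset":[0,0,0.002],"spin":0,"grip":0.15},{"offset":[0,0,0.003],"spin":0,"grip":0.15},{"offset":[0,0,0.003],"spin":0,"grip":0.15}]'
python3 look.py pics/w7.png mirror_cutout
```

```text
time_s: 11.3
eef_pos: [0.5002, -0.1537, 0.2253]
eef_rot: [0.0, 0.997, 0.079, 0.0]
wrist_force: [-1.9, 0.3, 5.3]
opening: 0.283
[[0.9875, 0.1579, 0.0004, 0.5002], [0.1579, -0.9875, -0.0003, -0.1537], [0.0003, 0.0003, -1.0, 0.2253], [0.0, 0.0, 0.0, 1.0]]
```

View pics/w7.png

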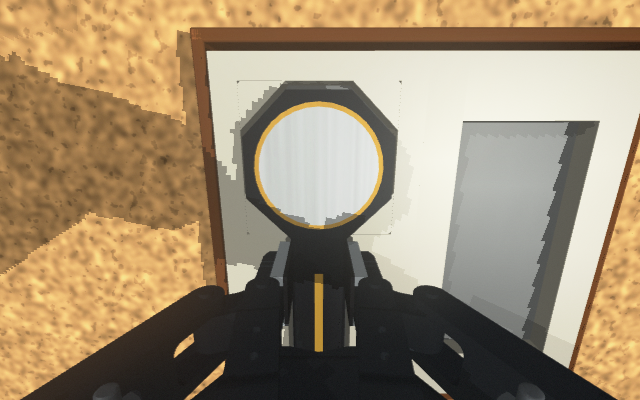

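The mirror rests on the bed with about 5 N of contact. I'll release it, rise, close the fingers and move 18 mm toward the head to press.

```bash
python3 -m handwheel '[{"offset":[0,0,0],"spin":0,"grip":0.5},{"offset":[0,0,0],"spin":0,"grip":0.7},{"offset":[0,0,0],"spin":0,"grip":0.7},{"offset":[0,0,-0.02],"spin":0,"grip":0.7},{"offset":[0,0,-0.05],"spin":0,"grip":0.7},{"offset":[0.018,0,-0.06],"spin":0,"grip":0},{"offset":[0.018,0,-0.06],"spin":0,"grip":0},{"offset":[0.018,0,-0.06],"spin":0,"grip":0},{"offset":[0.018,0,-0.06],"spin":0,"grip":0},{"offset":[0.018,0,-0.06],"spin":0,"grip":0},{"offset":[0.018,0,-0.04],"spin":0,"grip":0},{"offset":[0.018,0,-0.02],"spin":0,"grip":0},{"offset":[0.018,0,-0.016],"spin":0,"grip":0},{"offset":[0.018,0,-0.016],"spin":0,"grip":0}]'
python3 look.py pics/w8.png mirror_mid
```

```text
time_s: 13.15
eef_pos: [0.5178, -0.1508, 0.2407]
eef_rot: [-0.0, 0.997, 0.079, -0.0]
wrist_force: [-0.2, -0.2, 0.6]
opening: -0.001
[[0.9875, 0.1577, -0.0004, 0.5178], [0.1577, -0.9875, 0.0002, -0.1508], [-0.0004, -0.0003, -1.0, 0.2407], [0.0, 0.0, 0.0, 1.0]]
```

View pics/w8.png

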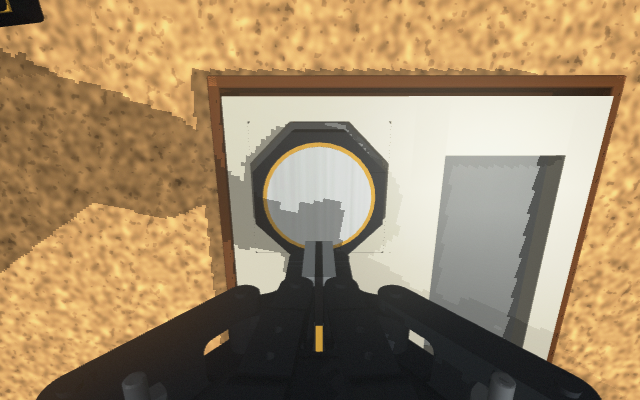

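```bash
python3 -m handwheel '[{"offset":[0,0,0.001],"grip":0,"spin":0},{"offset":[0,0,0.002],"grip":0,"spin":0},{"offset":[0,0,0.003],"grip":0,"spin":0},{"offset":[0,0,0.004],"grip":0,"spin":0},{"offset":[0,0,0.005],"grip":0,"spin":0},{"offset":[0,0,0.006],"grip":0,"spin":0},{"offset":[0,0,0.007],"grip":0,"spin":0},{"offset":[0,0,0.008],"grip":0,"spin":0},{"offset":[0,0,0.008],"grip":0,"spin":0}]'
```

```text
time_s: 14.38
eef_pos: [0.5179, -0.1508, 0.2332]
eef_rot: [0.0, 0.997, 0.079, 0.0]
wrist_force: [-2.2, 0.4, 5.3]
opening: -0.0
```

```bash
python3 -m handwheel '[{"offset":[0,0,0.001],"grip":0,"spin":0},{"offset":[0,0,0.002],"grip":0,"spin":0},{"offset":[0,0,0.003],"grip":0,"spin":0},{"offset":[0,0,0.004],"grip":0,"spin":0},{"offset":[0,0,0.005],"grip":0,"spin":0},{"offset":[0,0,0.005],"grip":0,"spin":0}]'
```

```text
time_s: 15.12
eef_pos: [0.5181, -0.1509, 0.2293]
eef_rot: [0.0, 0.997, 0.079, 0.0]
wrist_force: [-5.3, 2.4, 16.5]
opening: -0.001
```

```bash
python3 -m handwheel '[{"offset":[0,0,0.0005],"grip":0,"spin":0},{"offset":[0,0,0.001],"grip":0,"spin":0},{"offset":[0,0,0.0015],"grip":0,"spin":0},{"offset":[0,0,0.0015],"grip":0,"spin":0}]'
```

```text
time_s: 15.62
eef_pos: [0.5183, -0.1509, 0.2292]
eef_rot: [0.0, 0.997, 0.079, 0.0]
wrist_force: [-8.9, 5.0, 27.6]
opening: -0.003
```

That's a firm stop: 27.6 N at the expected height, with the mirror top at about 56 mm. I'll lift and look.

```bash
python3 -m handwheel '[{"offset":[0,0,-0.005],"grip":0,"spin":0},{"offset":[0,0,-0.03],"grip":0,"spin":0},{"offset":[0,0,-0.08],"grip":0.5,"spin":0},{"offset":[0,0,-0.13],"grip":1,"spin":0},{"offset":[0,0,-0.17],"grip":1,"spin":0},{"offset":[0,0,-0.17],"grip":1,"spin":0},{"offset":[0,0,-0.17],"grip":1,"spin":0}]'
python3 look.py pics/w9.png mirror_mid mirror_cutout box_cutout pencil_box_mid
```

```text
time_s: 16.5
eef_pos: [0.5175, -0.1507, 0.3953]
eef_rot: [-0.0, 0.997, 0.079, -0.0]
wrist_force: [-0.1, -0.3, -0.5]
opening: 1.004
[[0.9875, 0.1577, -0.001, 0.5175], [0.1577, -0.9875, 0.0005, -0.1507], [-0.0009, -0.0007, -1.0, 0.3953], [0.0, 0.0, 0.0, 1.0]]
mirror_mid [318.1, 197.3] 0.9 [ 0.4906 -0.1543  0.013 ]
mirror_cutout [318.7, 195.4] 0.71 [ 0.503  -0.1531  0.05  ]
pencil_box_mid [91.7, 36.4] 0.74 [0.6221 0.0979 0.018 ]
```

View pics/w9.png

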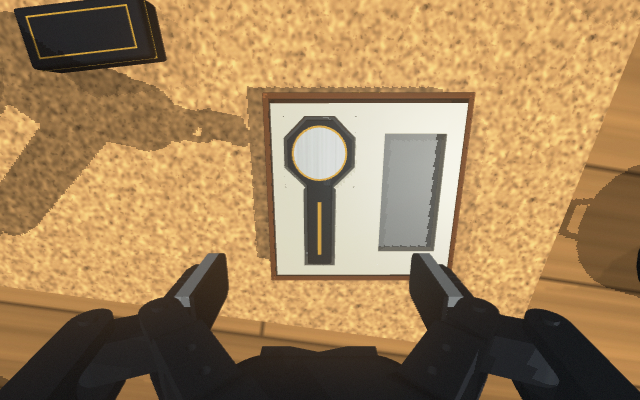

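```bash
python3 - <<'E'
from cut import *
p=shot("wrist"); im=p["color"][:,:,::-1].copy(); h=cv2.cvtColor(im,cv2.COLOR_BGR2HSV).astype(int)
foam=(h[...,2]>210)&(h[...,1]<45)
def fill(m):
    cs,_=cv2.findContours(m.astype(np.uint8),cv2.RETR_EXTERNAL,cv2.CHAIN_APPROX_NONE); m2=np.zeros(m.shape,np.uint8); cv2.drawContours(m2,[max(cs,key=cv2.contourArea)],-1,1,-1); return m2
mm=cv2.morphologyEx((~foam).astype(np.uint8),cv2.MORPH_OPEN,np.ones((2,2)))
for kind,reg,x0 in [("mirror",(281,110,360,268),[.503,-.154,.157]),("box",(374,130,450,253),[.518,-.2485,.157])]:
    m2=fill(comp(mm>0,reg)[0]); x,f,q=fit(p,m2,kind,.05,x0); print(kind,x[:2].round(4),np.degrees(x[2]),f,m2.sum())
gold=((h[...,0]>14)&(h[...,0]<32)&(h[...,1]>110)&(h[...,2]>110))
P=pts(p,comp(gold,(285,118,355,188))[0],.056); hc=np.array(cv2.fitEllipse((P*1000).astype(np.float32))[0])/1000
sc=pts(p,comp(gold,(312,198,326,258))[0],.056).mean(0); d=hc-sc;d/=np.linalg.norm(d); print("mirror",hc-.045*d,np.degrees(np.arctan2(d[1],d[0])))
c=[unproj(p,uv,.036)[:2] for uv in [(27,17),(131,5),(137,45),(38,57)]]; print("box",np.mean(c,0))
print(delta([.624,.0945,.30]))
E
```

```text
mirror [ 0.5026 -0.1547] 9.169378859821872 137.8862745098039 6814
box [ 0.5174 -0.2494] 9.013130863192767 164.16862745098038 7081
mirror [ 0.50295608 -0.15358073] 9.318475128726682
box [0.62300858 0.09330634]
[ 0.14387551 -0.22530102  0.09513896]
```

The mirror is within about 1 mm of centre and aligned. Next, the pencil box.

```bash
python3 -m handwheel '[{"offset":[0.02,-0.03,0],"spin":-6,"grip":1},{"offset":[0.045,-0.07,0],"spin":-15,"grip":1},{"offset":[0.07,-0.11,0],"spin":-25,"grip":1},{"offset":[0.1,-0.15,0],"spin":-35,"grip":1},{"offset":[0.125,-0.19,0],"spin":-45,"grip":1},{"offset":[0.14,-0.215,0.02],"spin":-55,"grip":1},{"offset":[0.144,-0.225,0.05],"spin":-65,"grip":1},{"offset":[0.144,-0.225,0.08],"spin":-75,"grip":1},{"offset":[0.144,-0.225,0.095],"spin":-85,"grip":1},{"offset":[0.144,-0.225,0.095],"spin":-93,"grip":1},{"offset":[0.144,-0.225,0.095],"spin":-96,"grip":1},{"offset":[0.144,-0.225,0.095],"spin":-96,"grip":1},{"offset":[0.144,-0.225,0.095],"spin":-96,"grip":1}]'
python3 look.py pics/w10.png pencil_box_mid
```

```text
time_s: 18.42
eef_pos: [0.6244, 0.0941, 0.3009]
eef_rot: [-0.0, 0.609, 0.793, -0.0]
wrist_force: [-0.3, -0.4, -0.4]
opening: 0.997
[[-0.2591, 0.9659, -0.0004, 0.6244], [0.9659, 0.2591, 0.0, 0.0941], [0.0001, -0.0004, -1.0, 0.3009], [0.0, 0.0, 0.0, 1.0]]
pencil_box_mid [317.6, 200.4] 0.78 [0.6238 0.0927 0.018 ]
```

View pics/w10.png

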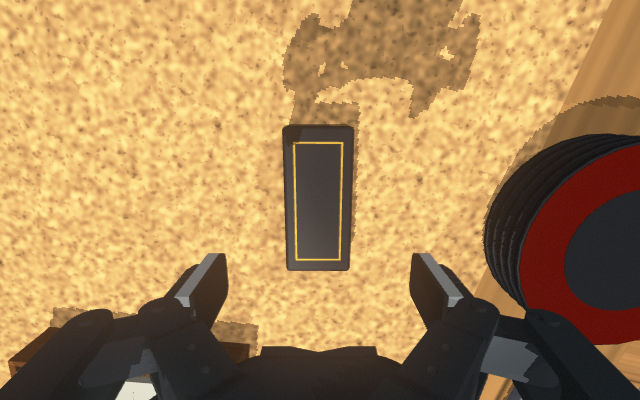

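The box sits straight and centred at (318,200). I'll descend and grip.

```bash
python3 -m handwheel '[{"offset":[0,0,0.04],"spin":0,"grip":1},{"offset":[0,0,0.08],"spin":0,"grip":1},{"offset":[0,0,0.105],"spin":0,"grip":1},{"offset":[0,0,0.117],"spin":0,"grip":1},{"offset":[0,0,0.117],"spin":0,"grip":1},{"offset":[0,0,0.117],"spin":0,"grip":0.8},{"offset":[0,0,0.117],"spin":0,"grip":0.6},{"offset":[0,0,0.117],"spin":0,"grip":0.45},{"offset":[0,0,0.117],"spin":0,"grip":0.45},{"offset":[0,0,0.117],"spin":0,"grip":0.45},{"offset":[0,0,0.117],"spin":0,"grip":0.45}]'
python3 look.py pics/w11.png pencil_box_mid
```

```text
time_s: 19.9
eef_pos: [0.6254, 0.0941, 0.186]
eef_rot: [0.001, 0.608, 0.794, 0.001]
wrist_force: [-1.1, 0.4, 6.8]
opening: 0.614
[[-0.2601, 0.9656, 0.003, 0.6254], [0.9656, 0.2601, -0.0001, 0.0941], [-0.0009, 0.0029, -1.0, 0.186], [0.0, 0.0, 0.0, 1.0]]
pencil_box_mid [316.4, 260.6] 0.86 [0.6245 0.0952 0.018 ]
```

View pics/w11.png

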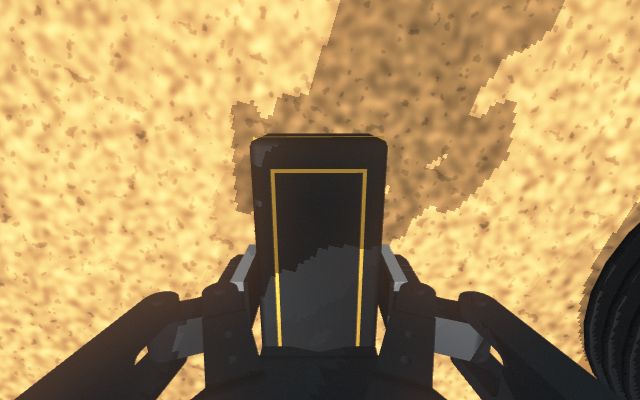

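```bash
python3 -m handwheel '[{"offset":[0,0,-0.02],"spin":0,"grip":0.45},{"offset":[0,0,-0.06],"spin":0,"grip":0.45},{"offset":[0,0,-0.11],"spin":3,"grip":0.45},{"offset":[-0.02,-0.012,-0.15],"spin":10,"grip":0.45},{"offset":[-0.05,-0.032,-0.15],"spin":19,"grip":0.45},{"offset":[-0.09,-0.057,-0.15],"spin":28,"grip":0.45},{"offset":[-0.13,-0.082,-0.15],"spin":38,"grip":0.45},{"offset":[-0.17,-0.108,-0.15],"spin":48,"grip":0.45},{"offset":[-0.21,-0.133,-0.15],"spin":58,"grip":0.45},{"offset":[-0.25,-0.159,-0.15],"spin":68,"grip":0.45},{"offset":[-0.28,-0.178,-0.15],"spin":77,"grip":0.45},{"offset":[-0.298,-0.189,-0.15],"spin":86,"grip":0.45},{"offset":[-0.303,-0.1925,-0.14],"spin":93,"grip":0.45},{"offset":[-0.303,-0.1925,-0.12],"spin":96,"grip":0.45},{"offset":[-0.303,-0.1925,-0.11],"spin":96,"grip":0.45},{"offset":[-0.303,-0.1925,-0.11],"spin":96,"grip":0.45},{"offset":[-0.303,-0.1925,-0.11],"spin":96,"grip":0.45}]'
python3 look.py pics/w12.png box_cutout pencil_box_mid
```

```text
time_s: 22.12
eef_pos: [0.5177, -0.2485, 0.2951]
eef_rot: [0.0, 0.997, 0.08, 0.0]
wrist_force: [-0.0, 0.9, -2.5]
opening: 0.618
[[0.9873, 0.1587, 0.0009, 0.5177], [0.1587, -0.9873, -0.0007, -0.2485], [0.0008, 0.0008, -1.0, 0.2951], [0.0, 0.0, 0.0, 1.0]]
pencil_box_mid [315.7, 259.5] 0.94 [ 0.4643 -0.255   0.018 ]
```

View pics/w12.png

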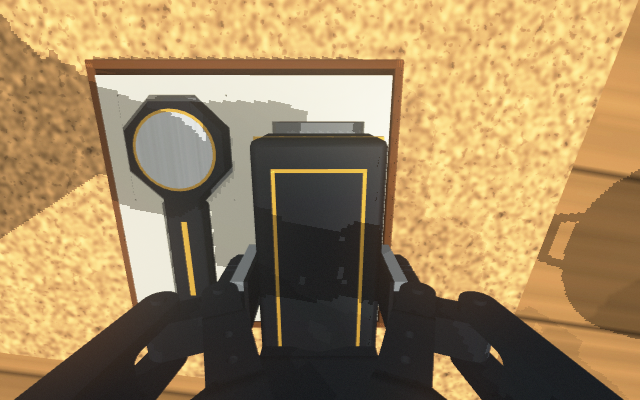

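```bash
python3 - <<'E'
from meas import *
T=tool(); p=shot("wrist"); im=p["color"][:,:,::-1].copy()
cv2.imwrite("pics/w12c.png",cv2.resize(im[110:360,235:405],None,fx=3,fy=2.4*1,interpolation=cv2.INTER_CUBIC)[:600])
h=cv2.cvtColor(im,cv2.COLOR_BGR2HSV).astype(int)
gold=((h[...,0]>12)&(h[...,0]<34)&(h[...,1]>100)&(h[...,2]>100))
zt=T[2,3]-.150
def tl(uv): return (T[:3,:3].T@(unproj(p,uv,zt)-T[:3,3]))
def tls(m): return np.array([tl(a)[:2]*1000 for a in zip(*np.nonzero(m)[::-1])])
m,c,s=comp(gold,(262,160,376,350)); print(s); P=tls(m)
far=P[:,0]>P[:,0].max()-2.; L=(P[:,1]<-10)&(P[:,0]<40); Rr=(P[:,1]>10)&(P[:,0]<40)
print("far x",P[far,0].mean(),"max",P[:,0].max(),"y minmax",P[far,1].min(),P[far,1].max())
for n,k in (("L",L),("R",Rr)): print(n,np.polyfit(P[k,0],P[k,1],1))
print("slope far",np.polyfit(P[far,1],P[far,0],1))
for uv in [(272,123),(364,122)]: print("cut far corner",unproj(p,uv,.05).round(4))
a=np.radians(9.05)
for ly in (.031,-.031): print("exp",np.array([.518+.064*np.cos(a)-ly*np.sin(a),-.2488+.064*np.sin(a)+ly*np.cos(a)]).round(4))
E
```

```text
[ 270  169   97  177 1736]
far x 49.069543842779524 max 49.72574133553803 y minmax -18.92571599626969 18.572701517137236
L [-1.43395071e-03 -1.80175278e+01]
R [-1.28258320e-03  1.80077867e+01]
slope far [9.86446821e-04 4.90697613e+01]
cut far corner [ 0.5756 -0.208   0.05  ]
cut far corner [ 0.5861 -0.2688  0.05  ]
exp [ 0.5763 -0.2081]
exp [ 0.5861 -0.2693]
```

View pics/w12c.png

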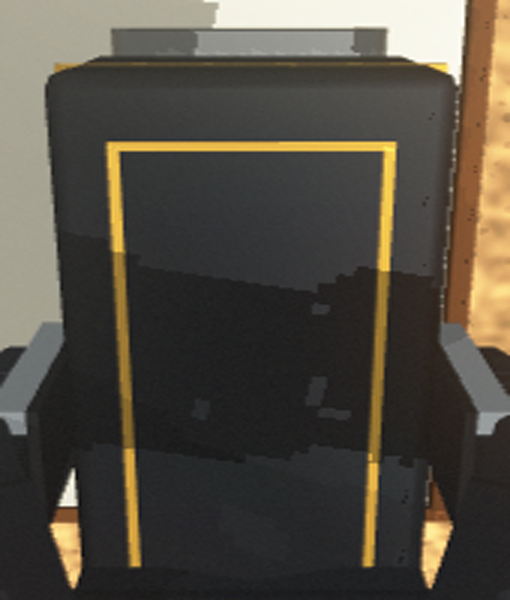

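The box is centred in the hand to within 0.5 mm and sits over the cutout. I'll descend.

```bash
python3 -m handwheel '[{"offset":[0,0,0.015],"spin":0,"grip":0.45},{"offset":[0,0,0.03],"spin":0,"grip":0.45},{"offset":[0,0,0.042],"spin":0,"grip":0.45},{"offset":[0,0,0.05],"spin":0,"grip":0.45},{"offset":[0,0,0.056],"spin":0,"grip":0.45},{"offset":[0,0,0.06],"spin":0,"grip":0.45},{"offset":[0,0,0.064],"spin":0,"grip":0.45},{"offset":[0,0,0.067],"spin":0,"grip":0.45},{"offset":[0,0,0.069],"spin":0,"grip":0.45},{"offset":[0,0,0.069],"spin":0,"grip":0.45}]'
python3 look.py pics/w13.png pencil_box_mid
```

```text
time_s: 23.58
eef_pos: [0.5175, -0.2486, 0.2255]
eef_rot: [0.0, 0.997, 0.079, 0.0]
wrist_force: [-1.3, 0.7, 2.3]
opening: 0.617
[[0.9875, 0.1578, 0.0003, 0.5175], [0.1578, -0.9875, -0.0003, -0.2486], [0.0002, 0.0003, -1.0, 0.2255], [0.0, 0.0, 0.0, 1.0]]
pencil_box_mid [315.7, 262.4] 0.72 [ 0.4971 -0.2502  0.018 ]
```

View pics/w13.png

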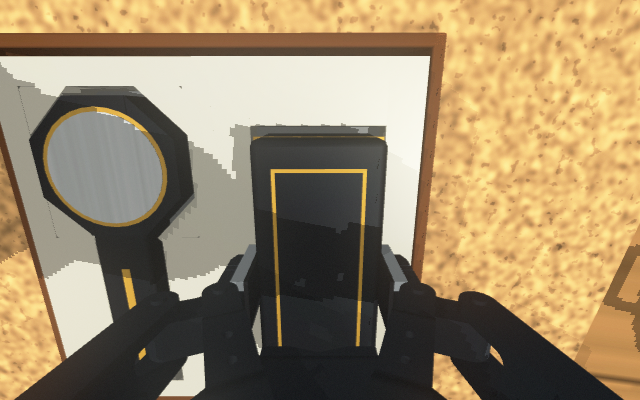

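```bash
python3 -m handwheel '[{"offset":[0,0,0.001],"spin":0,"grip":0.45},{"offset":[0,0,0.002],"spin":0,"grip":0.45},{"offset":[0,0,0.002],"spin":0,"grip":0.7},{"offset":[0,0,0.002],"spin":0,"grip":0.85},{"offset":[0,0,0.002],"spin":0,"grip":0.85},{"offset":[0,0,-0.02],"spin":0,"grip":0.85},{"offset":[0,0,-0.06],"spin":0,"grip":0.85},{"offset":[0,0,-0.09],"spin":0,"grip":0.5},{"offset":[0,0,-0.09],"spin":0,"grip":0},{"offset":[0,0,-0.09],"spin":0,"grip":0},{"offset":[0,0,-0.09],"spin":0,"grip":0},{"offset":[0,0,-0.09],"spin":0,"grip":0}]'
python3 look.py pics/w14.png pencil_box_mid
```

```text
time_s: 25.18
eef_pos: [0.5172, -0.2483, 0.314]
eef_rot: [-0.001, 0.997, 0.079, -0.001]
wrist_force: [-0.0, -0.9, -1.1]
opening: 0.001
[[0.9875, 0.1578, -0.0017, 0.5172], [0.1578, -0.9875, 0.0013, -0.2483], [-0.0015, -0.0015, -1.0, 0.314], [0.0, 0.0, 0.0, 1.0]]
pencil_box_mid [318.9, 205.1] 0.86 [ 0.507 -0.25   0.018]
```

View pics/w14.png

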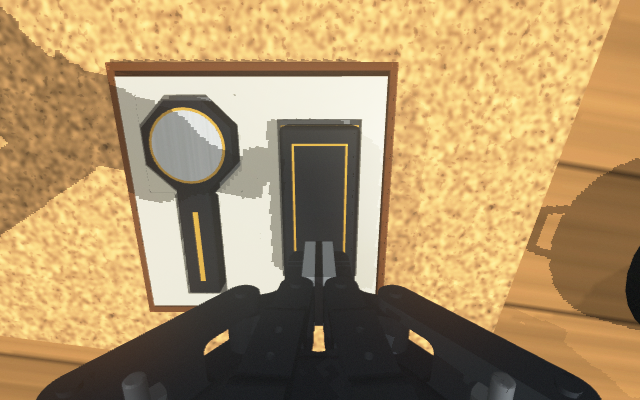

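The box lies in its cutout, so now I'll press it at its centre with the fingers shut.

```bash
python3 -m handwheel '[{"offset":[0,0,0.025],"spin":0,"grip":0},{"offset":[0,0,0.048],"spin":0,"grip":0},{"offset":[0,0,0.058],"spin":0,"grip":0},{"offset":[0,0,0.062],"spin":0,"grip":0},{"offset":[0,0,0.063],"spin":0,"grip":0},{"offset":[0,0,0.064],"spin":0,"grip":0},{"offset":[0,0,0.065],"spin":0,"grip":0},{"offset":[0,0,0.066],"spin":0,"grip":0},{"offset":[0,0,0.067],"spin":0,"grip":0},{"offset":[0,0,0.068],"spin":0,"grip":0},{"offset":[0,0,0.069],"spin":0,"grip":0},{"offset":[0,0,0.07],"spin":0,"grip":0},{"offset":[0,0,0.071],"spin":0,"grip":0},{"offset":[0,0,0.072],"spin":0,"grip":0},{"offset":[0,0,0.073],"spin":0,"grip":0},{"offset":[0,0,0.074],"spin":0,"grip":0},{"offset":[0,0,0.075],"spin":0,"grip":0},{"offset":[0,0,0.075],"spin":0,"grip":0}]'
```

```text
time_s: 27.52
eef_pos: [0.5175, -0.2486, 0.2407]
eef_rot: [0.0, 0.997, 0.079, 0.0]
wrist_force: [-1.5, 1.2, 5.1]
opening: -0.003
```

```bash
python3 -m handwheel '[{"offset":[0,0,0.001],"spin":0,"grip":0},{"offset":[0,0,0.002],"spin":0,"grip":0},{"offset":[0,0,0.0025],"spin":0,"grip":0},{"offset":[0,0,0.003],"spin":0,"grip":0},{"offset":[0,0,0.003],"spin":0,"grip":0}]'
```

```text
time_s: 28.15
eef_pos: [0.5177, -0.2487, 0.2394]
eef_rot: [0.0, 0.997, 0.079, 0.0]
wrist_force: [-5.8, 3.6, 18.8]
opening: -0.006
```

```bash
python3 -m handwheel '[{"offset":[0,0,0.0005],"spin":0,"grip":0},{"offset":[0,0,0.001],"spin":0,"grip":0},{"offset":[0,0,0.0012],"spin":0,"grip":0},{"offset":[0,0,0.0012],"spin":0,"grip":0}]'
python3 -m handwheel '[{"offset":[0,0,-0.003],"spin":0,"grip":0},{"offset":[0,0,-0.02],"spin":0,"grip":0},{"offset":[0,0,-0.06],"spin":0,"grip":0.5},{"offset":[0,-0.03,-0.11],"spin":0,"grip":1},{"offset":[0,-0.05,-0.16],"spin":0,"grip":1},{"offset":[0,-0.05,-0.16],"spin":0,"grip":1},{"offset":[0,-0.05,-0.16],"spin":0,"grip":1}]'
python3 look.py pics/w15.png pencil_box_mid mirror_mid jar bowl
python3 - <<'E'
from h import *
p=shot("top"); cv2.imwrite("pics/t15.png",p["color"][:,:,::-1])
for t in ("bowl","jar"):
    for d in landmark_of(p,t): print(t,d["uv"],unproj(p,d["uv"],0).round(3))
E
```

```text
time_s: 28.65
eef_pos: [0.5179, -0.2488, 0.2393]
eef_rot: [0.001, 0.997, 0.079, 0.0]
wrist_force: [-10.2, 5.0, 27.0]
opening: -0.002
time_s: 29.52
eef_pos: [0.5094, -0.1991, 0.3961]
eef_rot: [0.0, 0.997, 0.079, 0.0]
wrist_force: [0.3, 0.3, 0.3]
opening: 0.996
[[0.9874, 0.158, 0.0003, 0.5094], [0.158, -0.9874, -0.0004, -0.1991], [0.0002, 0.0004, -1.0, 0.3961], [0.0, 0.0, 0.0, 1.0]]
pencil_box_mid [366.4, 181.6] 0.84 [ 0.5114 -0.2547  0.018 ]
mirror_mid [273.9, 178.9] 0.65 [ 0.4965 -0.1489  0.013 ]
bowl [364.5, 180.6] 0.31 [ 0.5087 -0.2556  0.    ]
bowl [215.8, 134.2] [0.593 0.303 0.   ]
jar [203.8, 197.7] [0.431 0.324 0.   ]
```

View pics/w15.png

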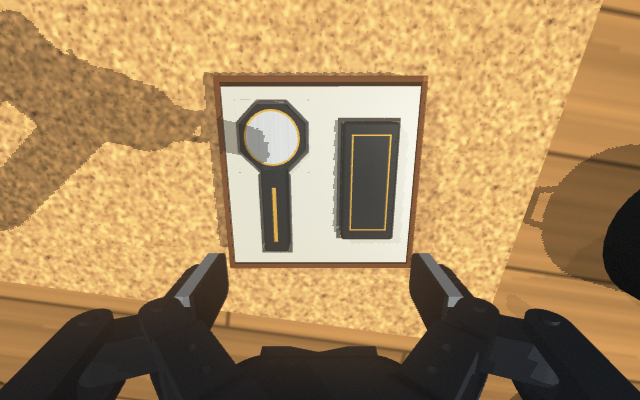

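View pics/t15.png

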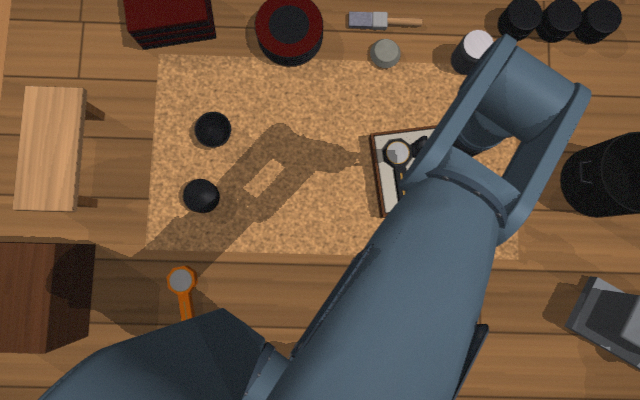

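```bash
python3 - <<'E'
from meas import *
p=shot("wrist"); im=p["color"][:,:,::-1].copy(); h=cv2.cvtColor(im,cv2.COLOR_BGR2HSV).astype(int)
gold=((h[...,0]>12)&(h[...,0]<34)&(h[...,1]>100)&(h[...,2]>90))
print("box",rect(pts(p,comp(gold,(345,128,396,236))[0],.066)),"cutout ~518,-248.7, 9.0deg")
P=pts(p,comp(gold,(240,105,303,169))[0],.056); hc=np.array(cv2.fitEllipse((P*1000).astype(np.float32))[0])/1000
sc=pts(p,comp(gold,(268,183,284,245))[0],.056).mean(0); d=hc-sc;d/=np.linalg.norm(d); print("mirror",hc-.045*d,np.degrees(np.arctan2(d[1],d[0])))
E
```

```text
box ((518.5411987304688, -248.53298950195312), (97.13310241699219, 38.25143051147461), 9.137958526611328) cutout ~518,-248.7, 9.0deg
mirror [ 0.50284845 -0.15336349] 9.113965490218598
```

Both wares are within about 1 mm and 0.3° of their cutouts, and the bowl and jar haven't moved. Handing in.

```bash
python3 -c "
from bench import ctrl
print(ctrl.hand_in())"
```

```text
the job is handed in; nothing more can be done
None
```

The black mirror and the pencil box are both in their matching cutouts, pressed down to the beds' firm stops, and the job is handed in. `hand_in` gives no verdict, so this rests on my own checks.

- **Pressed home:** each press ended on a firm stop at about 27 N. The fingertip height put the mirror's top at about 56 mm and the box's at about 66 mm, which are the fully home values.
- **Position:** the last wrist picture put both within about 1 mm and 0.3° of their cutouts. I did not measure tilt directly, but both look level in the pictures.
- **Bystanders:** the bowl and jar are where they stood, to within the detector's scatter of about 1 cm. The arm never went near them, and I left the orange look-alike alone.
- **At hand-in:** the gripper was clear of everything, about 30 s into the 72 s limit.
- **Disagreements:** the two fits of each cutout differed by about 1 mm, and I corrected for that. The detector also gave one low-confidence "bowl" on the pencil box (0.31), which I rejected.

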